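# Put the punch caddy away in the tool chest and shut the lid

### The arm

A 6-joint arm with a two-finger parallel gripper is mounted at the origin on the work surface. World frame = base frame: x ahead of the robot, y to its left, z up, the work surface at z = 0. Lengths are in m, angles in rad, forces in N, time in s.
With the tool pointing down it reaches from about 0.35 to 0.975 m from the base axis. Payload 4.9 kg.
Tool frame: the origin (TCP) lies between the finger pads; the fingertips stand 11 mm ahead of it and the grasp point (between the pads) lies 8 mm behind it; z points along the fingers, y is the line along which they close (so a half turn about z gives the same grasp; the last joint's range is limited). The gripper opens to 85 mm and grips with 20 to 120 N. Pads are 22 mm wide; open, the fingers measure 114 mm over their backs; the gripper's body (76 mm by 85 mm) begins 54 mm behind the grasp point. The pads swing forward as they close: fully open they stand 13 mm farther back than shut.
Start: joints at [-0.119, 0.053, 1.613, -0, 1.476, -0.119], TCP at [0.625, 0, 0.242] pointing down, gripper open.
Joint ranges: [-3.01, 3.01], [-1.01, 2.22], [0.06, 2.58], [-1.02, 4.17], [0.09, 2.62], [-3.14, 3.14]. Speed limits (rad/s): [2.57, 2.57, 3.14, 3.14, 3.14, 3.14].

### API

Orientations are given as a rotation vector (axis times angle).
In Python, from workcell import arm gives the robot as it stands. Calls block until the motion is done:
- arm.reach(position, orientation): joint-space move of the TCP to a pose.
- arm.move_linear(position, speed=0.15, attitude=None, max_force=None): straight line of the TCP; attitude=None keeps the orientation; speed is the mean speed in m/s. With max_force (N) it stops when the force on the tool has changed by that much, and returns True; else False.
- arm.movej(angles): joint-space move.
- arm.open_gripper() and arm.grab(newtons=None): open the fingers fully, or close them until they stop; newtons is the grip in N (None keeps the last).
- arm.sleep(seconds).
- arm.solve_ik(position, orientation): joint angles nearest the present ones, or None.
- arm.camera(name): name is "scene" or "side" or "wrist"; returns (picture, depth): 400x640x3 uint8, blue, green, red; 400x640 float32, m along the optical axis (not along the pixel's ray), 0 where there is no reading.
- arm.camera_info(name): a dict with "K" (3x3 intrinsics, pixels), "position" and "rotation" of the camera in the world; the wrist camera has in their place "T_tool_cam" (4x4, takes a point from camera to tool coordinates, whose origin is the TCP and whose axes are the flange's). Camera axes: x right, y up, looking along -z (the intrinsics and any distortion apply to the point x, -y, -z); pixel columns grow to the right and rows downward; lengths in m; the calibration is good to about 2 mm. A picture is of the moment at which its call begins: read the wrist's pose just before it. camera_info takes no time and is no camera call.
A pose or a line that the arm cannot do raises arm.MotionError and nothing moves.
- arm.finish_job(): hands the job in; it is judged then, once.
Readings, each from a call of its own:
- arm.get_t(): time.
- arm.get_joint_positions(): joint angles.
- arm.get_dq(): joint speeds.
- arm.get_joint_torque(): joint torques, N m.
- arm.get_tool_pos(): TCP position.
- arm.get_orientation(): TCP orientation.
- arm.get_force(): force on the tool from outside, world axes, zero at the start.
- arm.get_wrist_torque(): the same for the moment, N m.
- arm.get_grip_width(): finger opening in m.
- arm.get_gripper_force(): force on a finger pad.
Only numpy, scipy, OpenCV 4.12 (cv2) and the standard library are available. Lean on these libraries where they do the work, as an engineer would, in place of code of your own. Each camera call takes 0.05 s, during which the arm holds its last target. There are 200 camera calls.

### The job

Put the wooden punch caddy away in the empty rear compartment of the open tool chest, carrying it upright in under the leaning clear-windowed lid and lowering it by its red handle until it is set down flat on the floor there (do not drop it in). Then swing the lid gently down, without slamming, until it is fully shut, and leave the copper bowl, the hammer and the green tin where they are.

Things in the scene. Friction and masses are not known exactly. Their poses are not given: they have to be found in the camera images.
- chest: Fixed light-wood tool chest, 220 (x) x 194 (y) x 100 (z) mm outside, walls and floor 12 mm; inside x -98..98, y -85..85 mm. Origin: centre of the underside, on the table; x to its back (hinge side, away from robot), z up. A low divider at x -3..5, top at z = 35 mm, parts the front compartment (steel stamps, tops at 30 mm) from the empty rear one.
- bay (a point): Centre of the floor of the chest's empty rear compartment (x = 51, y = 0, z = 12 mm in the chest's frame, same axes). The compartment is 93 mm in x by 170 mm in y; walls 88 mm above its floor, but the divider on the front side only 23 mm.
- lid (a joint): Lid opening in rad: 0 shut, flat on the rim; grows as it opens; stop at 1.1, so while open it leans forward over the rear compartment. Stiff hinge: stays at any angle, 1 to 4 N at the front edge shuts it. 220 x 194 x 12 mm wooden frame (front bar 40 mm wide) round a clear pane; shut it lies at z = 100..112 mm. A brass tab, 22 mm wide, 8 thick, juts 25 mm from the middle of its front edge.
- lid_hinge (a point): Middle of the lid's hinge line, which runs along the chest's y at x = 110, z = 100 mm in the chest's frame; the lid's underside plane passes through it.
- lid_edge (a point): Middle of the lid's front edge on its outer (upper) face: 220 mm from the hinge line along the lid, 12 mm off the underside plane. x axis points along the lid to the hinge, y along the hinge, z out of the outer face.
- caddy: Loose punch caddy, about 0.3 to 0.55 kg: brown wooden block 70 (x) x 120 (y) x 25 (z) mm, with an upright red handle fin on top at its centre, 60 mm long (x), 12 mm thick (y), top 70 mm above the caddy's underside. Steel punches stand 65 to 69 mm above the underside in two rows at y = +51 and -51 mm (x = -24 to +24, 9 mm thick). Origin: centre of the underside; z up.
- bowl: Loose copper bowl, 110 mm wide, 60 mm tall; origin at the centre of its underside. Must not be moved.
- hammer: Loose hammer 240 mm long lying on the table along its x axis (handle to -x), wooden handle, steel head. Must not be moved.
- tin: Loose green tin, 70 mm wide, 120 mm tall, standing; origin at the centre of its underside. Must not be moved.
Mind the look-alikes: they are no part of the job. There is more than one size of the caddy; the one meant has the size given above.

How it is judged:
On the way, in this order (a step that is already met when the one before it is completed fails the run):
1. the caddy, held in the fingers, is lowered to within 13 mm of the rear compartment's floor (x of caddy in the frame of chest between 0.036 and 0.07 m and y of caddy in the frame of chest between -0.03 and 0.03 m and z of caddy in the frame of chest below 0.025 m and contact force between the fingers and caddy above 0.5 N), for 0.1 s.
2. the caddy stands flat on the rear compartment's floor, let go (x of caddy in the frame of chest between 0.036 and 0.07 m and y of caddy in the frame of chest between -0.03 and 0.03 m and z of caddy in the frame of chest between 0.007 and 0.018 m and angle between caddy's own z axis and vertical below 0.1 rad and contact force between the fingers and caddy below 0.2 N), for 0.2 s.
3. the lid is shut (value of joint lid below 0.035 rad), for 0.2 s.
At the end, for the whole second after the job is handed in: The caddy stands flat (within 0.1 rad) at rest on the floor of the chest's rear compartment (underside within 6 mm of the floor) and the lid is shut to within 0.035 rad (x of caddy in the frame of chest between 0.036 and 0.07 m and y of caddy in the frame of chest between -0.03 and 0.03 m and z of caddy in the frame of chest between 0.007 and 0.018 m and angle between caddy's own z axis and vertical below 0.1 rad and value of joint lid below 0.035 rad and linear speed of caddy below 0.02 m/s); the robot touches nothing.
It fails at once if the caddy tipped more than 0.5 rad from upright (angle between caddy's own z axis and vertical above 0.5 rad).
It fails at once if the lid slammed (closing faster than 2.5 rad/s) (velocity of joint lid below -2.5 rad/s).
It fails at once if the bowl moved more than 20 mm (distance of bowl from where it was at the start of the episode above 0.02 m).
It fails at once if the hammer moved more than 20 mm (distance of hammer from where it was at the start of the episode above 0.02 m).
It fails at once if the tin moved more than 20 mm (distance of tin from where it was at the start of the episode above 0.02 m).
It also fails if it takes over 72 s, if anything falls off the work surface, if the arm or the gripper's body presses on something with over 40 N, if the wrist force passes 120 N, or if a joint passes its speed limit or range.

## Working session

There is one attempt and no reset: what is moved stays moved. The work goes in short steps, each a Python script; the robot and the scene stay as the last script left them, time stands still between calls to the robot, and variables do not carry over. Pictures are saved under pics/ and viewed, at most 10 in all, crops included, and the job is handed in when it is done.

```bash
mkdir -p pics; ls; python3 - <<'E'
from workcell import arm
import cv2,numpy as np
for n in("scene","side"):
    p,d=arm.camera(n); cv2.imwrite(f"pics/{n}0.png",p); np.save(f"pics/{n}0.npy",d)
    print(n,arm.camera_info(n))
print(arm.camera_info("wrist"),arm.get_orientation(),arm.get_t())
E
```

```text
pics
scene {'K': array([[457.65672947,   0.        , 321.45761323],
       [  0.        , 457.65672947, 198.24679267],
       [  0.        ,   0.        ,   1.        ]]), 'position': array([ 1.26131768, -0.46271489,  1.17903743]), 'rotation': array([0.59581868, 0.33926216, 0.94048003])}
side {'K': array([[394.1619807 ,   0.        , 325.01136069],
       [  0.        , 394.1619807 , 203.1231093 ],
       [  0.        ,   0.        ,   1.        ]]), 'position': array([0.3824979 , 0.8222839 , 0.61493732]), 'rotation': array([ 0.13447586, -1.44434076, -2.57158051])}
{'K': array([[293.99919486,   0.        , 324.74862416],
       [  0.        , 293.99919486, 197.6456194 ],
       [  0.        ,   0.        ,   1.        ]]), 'T_tool_cam': array([[-4.64924104e-04,  9.55001515e-01,  2.96600557e-01,
         7.54975765e-02],
       [ 9.99999885e-01,  4.77959959e-04,  2.85622041e-05,
        -1.28766148e-04],
       [-1.14486242e-04,  2.96600536e-01, -9.55001628e-01,
        -1.31610014e-01],
       [ 0.00000000e+00,  0.00000000e+00,  0.00000000e+00,
         1.00000000e+00]])} [-2.22041885e+00 -2.22033901e+00  1.78604585e-03] 0.1
```

View pics/scene0.png

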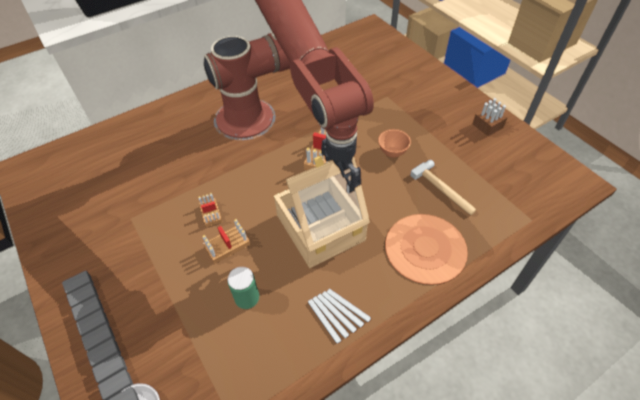

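View pics/side0.png

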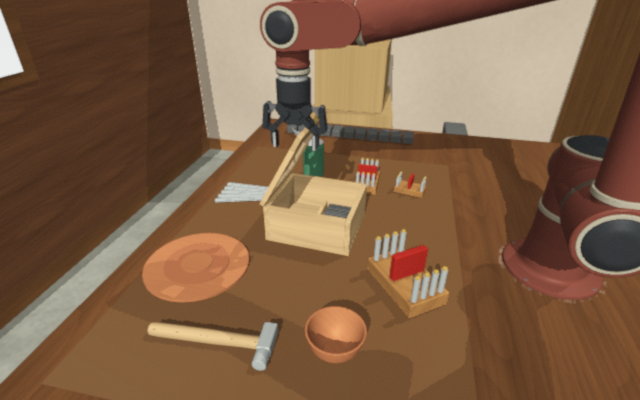

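The scene view shows the open chest at about (320,220), the bowl (394,143), the hammer (443,188) and the tin (243,287). There are four caddy candidates in the scene view:
- A: red handle near (318,145), at (408,268) in the side view, partly behind the arm
- B: (225,240)
- C: (208,208)
- D: (490,117), dark with no red handle

I'll measure their sizes from depth and check them in an enlarged crop.

```bash
cat > h.py <<'E'
import numpy as np,cv2
from scipy.spatial.transform import Rotation as R
from workcell import arm
def pose(n,tool=None):
    c=arm.camera_info(n)
    if n!="wrist": return c["K"],R.from_rotvec(c["rotation"]).as_matrix(),np.array(c["position"])
    p,o=tool; Rt=R.from_rotvec(o).as_matrix(); T=c["T_tool_cam"]
    return c["K"],Rt@T[:3,:3],Rt@T[:3,3]+p
def cloud(d,K,Rm,t):
    v,u=np.mgrid[:d.shape[0],:d.shape[1]]
    P=np.stack([(u-K[0,2])/K[0,0]*d,-(v-K[1,2])/K[1,1]*d,-d],-1)@Rm.T+t
    P[d<=0]=np.nan
    return P
def proj(X,K,Rm,t):
    q=(np.atleast_2d(X)-t)@Rm; return np.c_[K[0,2]-K[0,0]*q[:,0]/q[:,2],K[1,2]+K[1,1]*q[:,1]/q[:,2]]
def snap(n,name):
    tool=(np.array(arm.get_tool_pos()),np.array(arm.get_orientation()))
    p,d=arm.camera(n); cv2.imwrite(f"pics/{name}.png",p)
    cam=pose(n,tool); np.savez(f"pics/{name}.npz",d=d,K=cam[0],R=cam[1],t=cam[2]); return p,cloud(d,*cam),cam
E
python3 - <<'E'
from h import *
S={}
for n in("scene","side"):
    P=cloud(np.load(f"pics/{n}0.npy"),*pose(n)); p=cv2.imread(f"pics/{n}0.png"); S[n]=(p,P)
    h=cv2.cvtColor(p,cv2.COLOR_BGR2HSV)
    m=((h[...,0]<6)|(h[...,0]>174))&(h[...,1]>190)&(h[...,2]>110)
    k,l,st,c=cv2.connectedComponentsWithStats(m.astype(np.uint8))
    for i in range(1,k):
        if st[i,4]>25:
            q=P[l==i]; q=q[~np.isnan(q[:,0])]
            if len(q) and q[:,2].max()<.13: print(n,c[i].round(),st[i,4],"min",np.percentile(q,5,0).round(3),"max",np.percentile(q,95,0).round(3))
    for uv in ([(225,240),(208,208),(243,270),(394,143),(424,168),(472,210)] if n=="scene" else [(390,260),(430,305),(385,265),(335,335)]):
        print(n,uv,P[uv[1],uv[0]].round(3))
a=cv2.resize(S["scene"][0][180:280,170:270],(400,400),interpolation=cv2.INTER_CUBIC)
b=cv2.resize(S["side"][0][220:320,360:460],(400,400),interpolation=cv2.INTER_CUBIC)
cv2.imwrite("pics/crop.png",np.hstack([a,b]))
E
```

```text
scene (225, 240) [ 0.508 -0.317  0.075]
scene (208, 208) [ 0.344 -0.303  0.036]
scene (243, 270) [ 0.649 -0.325  0.12 ]
scene (394, 143) [0.439 0.368 0.016]
scene (424, 168) [0.596 0.366 0.03 ]
scene (472, 210) [0.807 0.379 0.02 ]
side [367. 169.] 113 min [ 0.453 -0.308  0.049] max [ 0.502 -0.3    0.069]
side [411. 180.] 48 min [ 0.334 -0.317  0.023] max [ 0.346 -0.275  0.053]
side [408. 262.] 890 min [0.305 0.126 0.042] max [0.369 0.171 0.098]
side (390, 260) [0.375 0.101 0.034]
side (430, 305) [0.285 0.209 0.019]
side (385, 265) [0.385 0.121 0.033]
side (335, 335) [0.462 0.32  0.012]
```

View pics/crop.png

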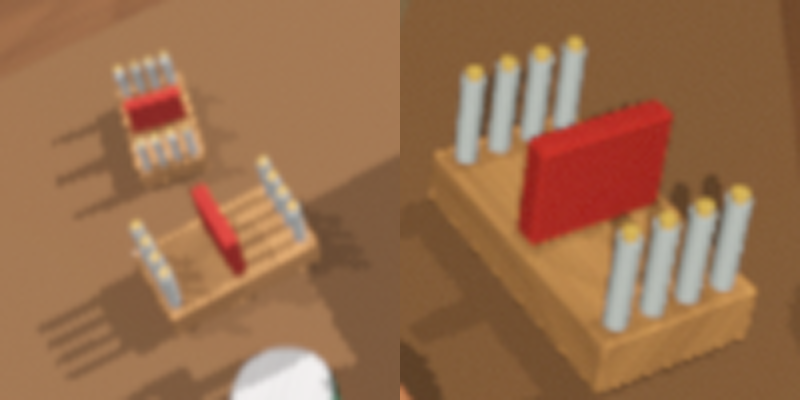

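In the crop, A (right) is the big one, with a fin top near z≈0.10. C (upper left) is the small one, at z≈0.053. B (lower left, scene pixel 225,240) has its fin top at z≈0.07, which matches the 70 mm given, so B is the target. Next I'll take wrist views of B and the chest.

```bash
python3 - <<'E'
from h import *
o=arm.get_orientation()
p=np.array(arm.get_tool_pos()); arm.move_linear([p[0]-.06,p[1],.40],speed=.2)
arm.reach([.53,-.05,.42],o); a,PA,cA=snap("wrist","w_chest")
arm.reach([.49,-.24,.33],o); b,PB,cB=snap("wrist","w_caddy")
s,PS,cS=snap("scene","scene1")
cv2.imwrite("pics/both.png",np.vstack([np.hstack([cv2.resize(a,(400,250),interpolation=cv2.INTER_AREA),cv2.resize(b,(400,250),interpolation=cv2.INTER_AREA)]),np.zeros((1,800,3),np.uint8)]))
cv2.imwrite("pics/sc1.png",cv2.resize(s[150:270,250:410],(800,600),interpolation=cv2.INTER_CUBIC))
print(arm.get_t())
E
```

```text
2.475
```

View pics/both.png

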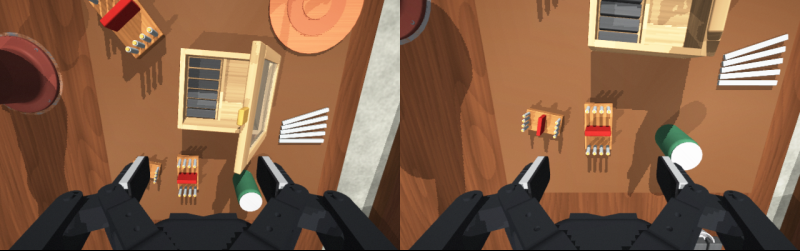

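View pics/sc1.png

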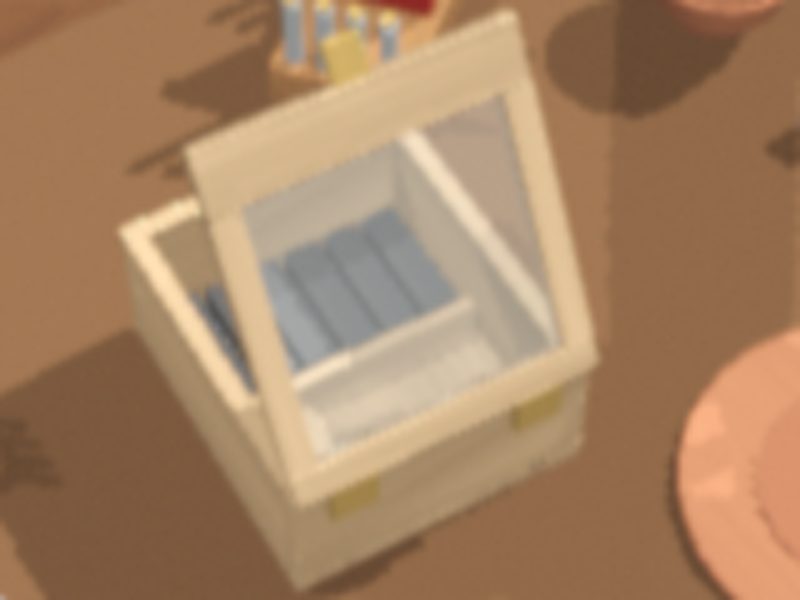

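In the wrist views (800 px wide mosaic), the left panel shows the chest at about (220,95), lid leaning at (258,100), tab (243,117). The right panel shows caddy B at (598,130), with its fin along the image horizontal (world x), and the tin at (680,145). Next I'll fit poses from the point clouds.

```bash
python3 - <<'E'
from h import *
def ld(n):
    z=np.load(f"pics/{n}.npz"); return cv2.imread(f"pics/{n}.png"),cloud(z["d"],z["K"],z["R"],z["t"])
def rect(q,nm):
    r=cv2.minAreaRect((q[:,:2]*1000).astype(np.float32)); print(nm,len(q),np.round(r[0],1),np.round(r[1],1),round(r[2],2),"z",np.percentile(q[:,2],[5,50,95]).round(4))
for n in("w_caddy","w_chest","scene1"):
    p,P=ld(n); h=cv2.cvtColor(p,cv2.COLOR_BGR2HSV)
    X,Y,Z=P[...,0],P[...,1],P[...,2]
    near=(abs(X-.48)<.09)&(abs(Y+.30)<.09)
    red=((h[...,0]<6)|(h[...,0]>174))&(h[...,1]>170)
    rect(P[near&red&(Z>.05)],n+" fin")
    m=near&(Z>.019)&(Z<.031); rect(P[m],n+" block")
    rect(P[near&(Z>.060)&~red],n+" punches")
    box=(X>.5)&(X<.87)&(Y>-.2)&(Y<.2)
    m=(box&(abs(Z-.1)<.005)).astype(np.uint8)
    k,l,st,c=cv2.connectedComponentsWithStats(m); 
    for i in range(1,k):
        if st[i,4]>150: rect(P[l==i],n+" rim")
    m=(box&(Z>.135)).astype(np.uint8); k,l,st,c=cv2.connectedComponentsWithStats(m)
    for i in range(1,k):
        if st[i,4]>300:
            q=P[l==i]; c0=np.median(q,0); 
            for _ in range(5):
                _,_,V=np.linalg.svd(q-q.mean(0),full_matrices=False); e=(q-q.mean(0))@V[2]; q=q[abs(e)<max(.003,np.std(e))]
            nn=V[2]*np.sign(V[2][0]); print(n,"lid",len(q),"n",nn.round(3),"c",q.mean(0).round(4),"zmax",q[:,2].max().round(3),"opening",np.arctan2(nn[0],nn[2]).round(3),"yaw",np.arctan2(nn[1],nn[0]).round(3))
E
```

```text
w_caddy fin 490 [ 477.4 -308.7] [59.  12.4] 0.17 z [0.0534 0.0694 0.0711]
w_caddy block 2211 [ 477.6 -309.1] [119.8  69.9] 89.53 z [0.0236 0.0251 0.0268]
w_caddy punches 45483 [ 489.8 -291.4] [146.8 149. ] 89.24 z [0.3523 0.3973 0.4139]
w_caddy rim 2270 [ 590.2 -100.5] [179.6  89.9] 0.73 z [0.0976 0.0998 0.1012]
w_caddy lid 1052 n [ 0.878 -0.053  0.476] c [ 0.5918 -0.1297  0.2788] zmax 0.299 opening 1.074 yaw -0.06
w_chest fin 351 [ 478.  -308.2] [59.1 13.7] 0.61 z [0.0527 0.0683 0.0711]
w_chest block 1012 [ 477.1 -308.6] [120.1  69.8] 89.43 z [0.0231 0.0253 0.0283]
w_chest punches 196 [ 476.7 -308.6] [110.6  57.7] 89.22 z [0.0609 0.0655 0.0697]
w_chest rim 870 [568.2  52.6] [ 12.2 136.3] 85.47 z [0.0984 0.1    0.1013]
w_chest rim 591 [ 561.2 -129.2] [ 12.9 120.7] 85.57 z [0.0978 0.1    0.1014]
w_chest lid 4164 n [ 0.879 -0.07   0.472] c [ 0.6229 -0.0372  0.2399] zmax 0.321 opening 1.078 yaw -0.079
w_chest lid 14643 n [ 0.019  0.955 -0.297] c [ 0.5499 -0.0375  0.4911] zmax 0.507 opening 3.079 yaw 1.551
scene1 fin 80 [ 483.8 -311.4] [10.5 60.8] 89.82 z [0.0556 0.0682 0.0718]
scene1 block 615 [ 481.6 -310.6] [119.6  73.4] 89.9 z [0.0206 0.0244 0.0287]
scene1 punches 4697 [ 483.8 -289.5] [175.4 154.8] 4.75 z [0.3873 0.5871 0.6383]
scene1 rim 203 [ 592.7 -133.1] [ 13.4 184. ] 85.13 z [0.096  0.0994 0.103 ]
scene1 lid 3186 n [ 0.885 -0.071  0.461] c [ 0.6344 -0.0461  0.2226] zmax 0.321 opening 1.091 yaw -0.08
```

```bash
cat >> h.py <<'E'
YAW=-0.0785
def ori(t,yaw,s=1):
    """tool leaning by t: z=(sin t,0,-cos t), x=s*(cos t,0,sin t), rotated by yaw"""
    z=np.array([np.sin(t),0,-np.cos(t)]);x=s*np.array([np.cos(t),0,np.sin(t)])
    return (R.from_euler("z",yaw)*R.from_matrix(np.c_[x,np.cross(z,x),z])).as_rotvec()
E
python3 - <<'E'
from h import *
A=[]
for n in("w_caddy","w_chest","scene1"):
    z=np.load(f"pics/{n}.npz"); P=cloud(z["d"],z["K"],z["R"],z["t"]).reshape(-1,3)
    q=P[(abs(P[:,2]-.1)<.004)&(P[:,0]>.53)&(P[:,0]<.86)&(abs(P[:,1]+.03)<.17)]
    r=q[:,:2]@np.array([[np.cos(YAW),-np.sin(YAW)],[np.sin(YAW),np.cos(YAW)]])
    print(n,len(q),"x' pct",np.percentile(r[:,0],[.5,2,98,99.5]).round(4),"y'",np.percentile(r[:,1],[.5,2,98,99.5]).round(4))
    # wall outer/inner edges
    f=r[r[:,0]<r[:,0].min()+.012]; print("  front wall x'",np.percentile(f[:,0],[2,98]).round(4))
    cy=np.median(r[:,1])
o=[ori(t,0,s) for t in(.6,.7,.8) for s in(1,-1)]
for t in(.6,.7,.8):
  for s in(1,-1):
    for p in([.44,-.308,.08],[.44,-.308,.3],[.66,-.03,.08],[.6,-.03,.2]):
      j=arm.solve_ik(p,ori(t,YAW if p[1]>-.1 else 0,s)); print(t,s,p,None if j is None else np.round(j,2))
E
```

```text
w_caddy 1920 x' pct [0.5391 0.542  0.6852 0.6876] y' [-0.0911 -0.0909 -0.01   -0.0029]
  front wall x' [0.5384 0.5498]
w_chest 1117 x' pct [0.5248 0.5275 0.6281 0.6298] y' [-0.0908 -0.0903  0.1027  0.103 ]
  front wall x' [0.5244 0.536 ]
scene1 176 x' pct [0.5392 0.5415 0.7001 0.701 ] y' [-0.0927 -0.0922  0.0675  0.0761]
  front wall x' [0.5389 0.5486]
0.6 1 [0.44, -0.308, 0.08] [-1.   -0.22  2.24  0.66  0.88  0.21]
0.6 1 [0.44, -0.308, 0.3] [-1.   -0.47  2.04  0.52  1.26  0.49]
0.6 1 [0.66, -0.03, 0.08] [-0.18  0.01  2.03  0.12  0.5   1.38]
0.6 1 [0.6, -0.03, 0.2] [-0.21 -0.32  2.1   0.1   0.77  1.39]
0.6 -1 [0.44, -0.308, 0.08] [-1.   -0.22  2.24  0.66  0.88 -2.94]
0.6 -1 [0.44, -0.308, 0.3] [-1.   -0.47  2.04  0.52  1.26 -2.65]
0.6 -1 [0.66, -0.03, 0.08] [-0.18  0.01  2.03  0.12  0.5  -1.76]
0.6 -1 [0.6, -0.03, 0.2] [-0.21 -0.32  2.1   0.1   0.77 -1.75]
0.7 1 [0.44, -0.308, 0.08] [-1.04 -0.22  2.28  0.81  0.87  0.06]
0.7 1 [0.44, -0.308, 0.3] [-1.04 -0.51  2.09  0.63  1.23  0.41]
0.7 1 [0.66, -0.03, 0.08] [-0.19 -0.01  2.09  0.19  0.37  1.31]
0.7 1 [0.6, -0.03, 0.2] [-0.21 -0.36  2.16  0.14  0.65  1.35]
0.7 -1 [0.44, -0.308, 0.08] [-1.04 -0.22  2.28  0.81  0.87 -3.08]
0.7 -1 [0.44, -0.308, 0.3] [-1.04 -0.51  2.09  0.63  1.23 -2.73]
0.7 -1 [0.66, -0.03, 0.08] [-0.19 -0.01  2.09  0.19  0.37 -1.83]
0.7 -1 [0.6, -0.03, 0.2] [-0.21 -0.36  2.16  0.14  0.65 -1.79]
0.8 1 [0.44, -0.308, 0.08] [-1.08 -0.22  2.31  0.97  0.88 -0.1 ]
0.8 1 [0.44, -0.308, 0.3] [-1.08 -0.54  2.14  0.75  1.2   0.33]
0.8 1 [0.66, -0.03, 0.08] [-0.19 -0.02  2.14  0.34  0.24  1.16]
0.8 1 [0.6, -0.03, 0.2] [-0.22 -0.4   2.22  0.2   0.53  1.3 ]
0.8 -1 [0.44, -0.308, 0.08] [-1.08 -0.22  2.31  0.97  0.88  3.04]
0.8 -1 [0.44, -0.308, 0.3] [-1.08 -0.54  2.14  0.75  1.2  -2.81]
0.8 -1 [0.66, -0.03, 0.08] [-0.19 -0.02  2.14  0.34  0.24 -1.98]
0.8 -1 [0.6, -0.03, 0.2] [-0.22 -0.4   2.22  0.2   0.53 -1.84]
```

```bash
python3 - <<'E'
from h import *
for n in("w_caddy","w_chest","scene1"):
    z=np.load(f"pics/{n}.npz"); P=cloud(z["d"],z["K"],z["R"],z["t"]).reshape(-1,3)
    q=P[(abs(P[:,2]-.1)<.004)&(P[:,0]>.45)&(P[:,0]<.86)&(abs(P[:,1]+.03)<.17)]
    for yaw in(-.0785,):
        c,s=np.cos(yaw),np.sin(yaw); r=q[:,:2]@np.array([[c,-s],[s,c]])
        x0=np.percentile(r[:,0],.5); f=r[(r[:,0]<x0+.02)]; k=(r[:,0]>x0+.02)
        w=r[k&(r[:,1]<0)]; v=r[k&(r[:,1]>0)]
        print(n,yaw,len(q),"front x'",np.percentile(f[:,0],[2,50,90]).round(4),"slope",np.polyfit(f[:,1],f[:,0],1).round(4)[0],"right y'",np.percentile(w[:,1],[2,50,98]).round(4),"slope",np.polyfit(w[:,0],w[:,1],1).round(4)[0])
        if len(v)>50: print("   left y'",np.percentile(v[:,1],[2,50,98]).round(4),"slope",np.polyfit(v[:,0],v[:,1],1).round(4)[0])
    d=P[(abs(P[:,2]-.035)<.004)&(P[:,0]>.53)&(P[:,0]<.75)&(abs(P[:,1]+.03)<.07)]
    r=d[:,:2]@np.array([[c,-s],[s,c]]); print("  divider",len(d),np.median(r[:,0]).round(4) if len(d) else "")
E
```

```text
w_caddy -0.0785 3314 front x' [0.4706 0.4771 0.4823] slope -0.0521 right y' [-0.0909 -0.0839 -0.0119] slope 0.1282
  divider 636 0.5813
w_chest -0.0785 2685 front x' [0.4706 0.477  0.4822] slope 0.0042 right y' [-0.0907 -0.0843 -0.0786] slope -0.0009
   left y' [0.0911 0.097  0.1028] slope -0.0024
  divider 609 0.5788
scene1 -0.0785 289 front x' [0.473  0.4808 0.4871] slope -0.063 right y' [-0.0923 -0.0867 -0.0619] slope 0.0243
  divider 62 0.6926
```

Fitted chest centre is (0.579, −0.0395), yaw −0.079. The divider and wall spacing agree with the given sizes. Caddy B is at (0.4775, −0.3088) with yaw ≈0; its block measures 120×70 mm with the top at 25 mm, as described.

A vertical tool would hit the lid, and open fingers (114 mm) would hit the punches. So I'll lean the tool 0.7 rad forward and pinch the fin's front top corner, using the forward swing of the pads.

```bash
python3 - <<'E'
from h import *
t=.7; o=ori(t,0); z=R.from_rotvec(o).apply([0,0,1]); u=R.from_rotvec(o).apply([1,0,0])
C=np.array([.4775-.0285,-.3088,.069]); g=C+z*(.002-.003)+u*.002
print("tcp",g.round(4))
arm.reach(g-z*.10+[0,0,.12],o); arm.move_linear(g-z*.08); 
print(arm.move_linear(g,speed=.05,max_force=8),arm.get_tool_pos(),arm.get_force())
arm.grab(20); print("w",arm.get_grip_width(),arm.get_gripper_force(),arm.get_force(),arm.get_t())
p,_,_=snap("wrist","grasp"); s,_,_=snap("side","grasp_s")
cv2.imwrite("pics/g.png",np.hstack([cv2.resize(p[100:350,170:470],(480,400)),cv2.resize(s[120:220,330:410],(320,400),interpolation=cv2.INTER_CUBIC)]))
E
```

```text
tcp [ 0.4499 -0.3088  0.0711]
False [ 0.44987365 -0.30901545  0.071339  ] [0.12444391 0.68833704 0.41488673]
w 0.011610313146765795 22.11618036031723 [-1.86733762  0.25021374  0.4551163 ] 6.7917
```

View pics/g.png

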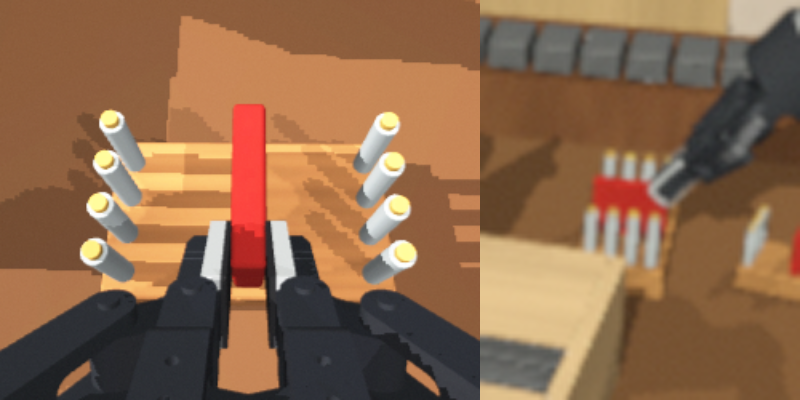

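The wrist crop shows both pads on the near end of the red fin at about (250,255), clear of the punches. Grip width is 11.6 mm, so the fin is held. Next I'll grip harder, lift and check for tilt.

```bash
cat >> h.py <<'E'
def caddy_tilt(name,org,yaw):
    """org: expected caddy origin; fits block-top plane seen by wrist; returns slopes, height, ext in caddy frame"""
    _,P,_=snap("wrist",name); q=(P.reshape(-1,3)-org)@R.from_euler("z",yaw).as_matrix()
    q=q[(q[:,0]>-.01)&(q[:,0]<.033)&(abs(q[:,1])>.012)&(abs(q[:,1])<.042)&(abs(q[:,2]-.025)<.012)]
    A=np.c_[q[:,:2],np.ones(len(q))]; k=np.linalg.lstsq(A,q[:,2],rcond=None)[0]
    print(name,len(q),"slope x,y",k[:2].round(3),"h0 (exp .025)",k[2].round(4))
E
python3 - <<'E'
from h import *
arm.grab(90); arm.sleep(.2)
p=np.array(arm.get_tool_pos()); off=p-[.4775,-.3088,0]; np.save("off.npy",off); print(off,arm.get_grip_width(),arm.get_gripper_force())
caddy_tilt("t0",p-off,0)
f0=np.array(arm.get_force())
arm.move_linear(p+[0,0,.04],speed=.05); arm.sleep(.2); print("w",arm.get_grip_width(),np.array(arm.get_force())-f0)
caddy_tilt("t1",np.array(arm.get_tool_pos())-off,0)
arm.move_linear(p+[0,0,.15],speed=.1); caddy_tilt("t2",np.array(arm.get_tool_pos())-off,0)
print(arm.get_t())
E
```

```text
[-0.02758367 -0.00027531  0.07132921] 0.008332925982157964 88.54354619979858
t0 4819 slope x,y [ 0.    -0.001] h0 (exp .025) 0.0251
w 0.008264132139939788 [ 2.92482354  0.40799332 -6.70538328]
t1 4773 slope x,y [-0.017 -0.002] h0 (exp .025) 0.0247
t2 4771 slope x,y [-0.017 -0.001] h0 (exp .025) 0.0246
9.8667
```

It's held firmly with 1° of tilt. Next I'll carry it in under the lid.

```bash
cat >> h.py <<'E'
CH=np.array([.5792,-.0395,0]); CY=-.0795
RC=R.from_euler("z",CY)
def ch(x,y,z): return CH+RC.apply(np.array([x,y,z])/1000)
E
python3 - <<'E'
from h import *
off=np.load("off.npy"); off=np.array([off[0],0,off[2]])*1000; o=ori(.7,CY)
T=lambda x,z: ch(x+off[0],off[1],z+off[2])
arm.move_linear(T(-25,150),speed=.15,attitude=o)
arm.move_linear(T(-2,120),speed=.08); arm.move_linear(T(-2,60),speed=.08)
arm.move_linear(T(50,45),speed=.06); print(arm.get_force(),arm.get_grip_width(),arm.get_t())
caddy_tilt("t3",np.array(arm.get_tool_pos())-RC.apply(off/1000),CY)
s,P,c=snap("scene","in"); w=cv2.imread("pics/t3.png")
cv2.imwrite("pics/in2.png",np.hstack([cv2.resize(w[60:360,120:520],(400,300)),cv2.resize(s[160:265,250:390],(400,300),interpolation=cv2.INTER_CUBIC)]))
E
```

```text
[ 0.55444204 -0.52219368 -3.40947524] 0.008360813135529853 14.4833
t3 4773 slope x,y [-0.015 -0.002] h0 (exp .025) 0.0246
```

View pics/in2.png

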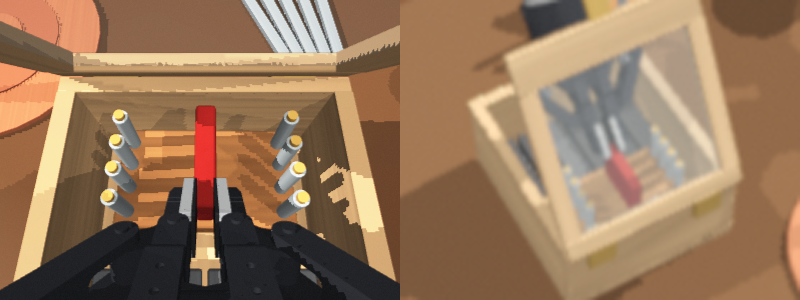

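The views show the caddy centred between the chest walls, clear of the rear wall and of the lid. Next I'll lower it, let go and retreat.

```bash
python3 - <<'E'
from h import *
off=np.load("off.npy"); off=np.array([off[0],0,off[2]])*1000; o=ori(.7,CY); z=R.from_rotvec(o).apply([0,0,1])
T=lambda x,zz: ch(x+off[0],0,zz+off[2])
arm.move_linear(T(50,17),speed=.05); 
print("touch",arm.move_linear(T(50,8),speed=.012,max_force=3))
p=np.array(arm.get_tool_pos()); print("underside z",p[2]-off[2]/1000,arm.get_force()); arm.sleep(.3)
caddy_tilt("t4",p-RC.apply(off/1000),CY)
arm.open_gripper(); arm.sleep(.4); print(arm.get_grip_width(),arm.get_force())
caddy_tilt("t5",p-RC.apply(off/1000),CY)
arm.move_linear(p-z*.05,speed=.05); caddy_tilt("t6",p-RC.apply(off/1000),CY)
_,P,_=snap("wrist","t7"); h=cv2.cvtColor(cv2.imread("pics/t7.png"),cv2.COLOR_BGR2HSV)
q=(P-CH)@RC.as_matrix(); m=((h[...,0]<6)|(h[...,0]>174))&(h[...,1]>170)&(abs(q[...,0]-.05)<.05)&(abs(q[...,1])<.05)&(q[...,2]>.076)&(q[...,2]<.09)
print("fin chest frame",np.percentile(q[m],[2,50,98],axis=0).round(4).tolist(),arm.get_t())
E
```

```text
touch True
underside z 0.01199685193728603 [ 1.36173936 -0.28701149  2.50636106]
t4 4824 slope x,y [-0.    -0.001] h0 (exp .025) 0.0251
0.08549526774206308 [-0.28902115  0.18529629 -0.33564725]
t5 5051 slope x,y [ 0.001 -0.001] h0 (exp .025) 0.0251
t6 3198 slope x,y [-0.    -0.001] h0 (exp .025) 0.0251
fin chest frame [[0.0213, -0.006, 0.0798], [0.0476, -0.0003, 0.0819], [0.0785, 0.0054, 0.0832]] 18.5833
```

The caddy is down and flat at chest x≈50, y≈0, and released. Next I'll bring closed, vertical fingers round behind the lid's front bar and push it shut along its arc.

```bash
python3 - <<'E'
from h import *
o7=ori(.7,CY); z=R.from_rotvec(o7).apply([0,0,1]); o=ori(0,CY)
p=np.array(arm.get_tool_pos()); arm.move_linear(p-z*.12,speed=.15); p=np.array(arm.get_tool_pos())
arm.move_linear([p[0]-.03,p[1],.45],speed=.2); arm.grab(20)
def T(th,gap=0,r=200):
    n=np.array([np.sin(th),np.cos(th)]); c=np.array([110,100])+r*np.array([-np.cos(th),np.sin(th)])+(12+gap)*n+[11,11]
    return ch(c[0],0,c[1])
s=T(1.1,25); up=s.copy(); up[2]=.45
arm.reach([.5,up[1],.45],o); arm.move_linear(up,speed=.2); print(arm.move_linear(s,speed=.1,max_force=10))
print(arm.get_tool_pos(),s,arm.get_t())
for th in np.arange(1.05,-.01,-.15):
    hit=arm.move_linear(T(th),speed=.08,max_force=20); f=arm.get_force(); print(round(th,2),hit,np.round(f,1),round(arm.get_t(),1))
    if hit: break
snap("scene","lid"); 
E
```

```text
False
[ 0.64261812 -0.04458349  0.3070604 ] [ 0.64225566 -0.04452351  0.30602453] 24.8
1.05 False [-0.1 -0.9  0.6] 25.4
0.9 False [-0.4 -0.3 -0.6] 25.9
0.75 False [-0.2 -0.   0.1] 26.4
0.6 False [ 0.6 -0.3  0.4] 27.0
0.45 False [ 0.6 -0.1  0.1] 27.5
0.3 False [ 1.  -0.5 -0.4] 28.0
0.15 False [ 0.5 -0.4 -0.5] 28.5
-0.0 True [-1.1  0.7  5.5] 29.0
```

```bash
python3 - <<'E'
from h import *
print(arm.get_tool_pos(),arm.get_force())
s,P,_=snap("scene","lid2"); q=(P-CH)@RC.as_matrix()
m=(q[...,2]>.09)&(q[...,0]>-.13)&(q[...,0]<.11)&(q[...,1]>-.1)&(q[...,1]<-.05)&(q[...,2]<.35)
for a in range(-11,11,4):
    k=m&(abs(q[...,0]-a/100)<.015); print(a,k.sum(),np.nanmedian(q[...,2][k]) if k.any() else None)
cv2.imwrite("pics/lid2c.png",cv2.resize(s[130:270,230:400],(680,560),interpolation=cv2.INTER_CUBIC))
E
```

```text
[ 0.50053618 -0.03324466  0.1230119 ] [-0.91651093  0.54399771  5.19751855]
-11 56 0.11067600585669879
-7 192 0.11167022398503812
-3 144 0.1081981159019052
1 160 0.10853044020983227
5 165 0.10833289788788969
9 170 0.10980903096836525
```

View pics/lid2c.png

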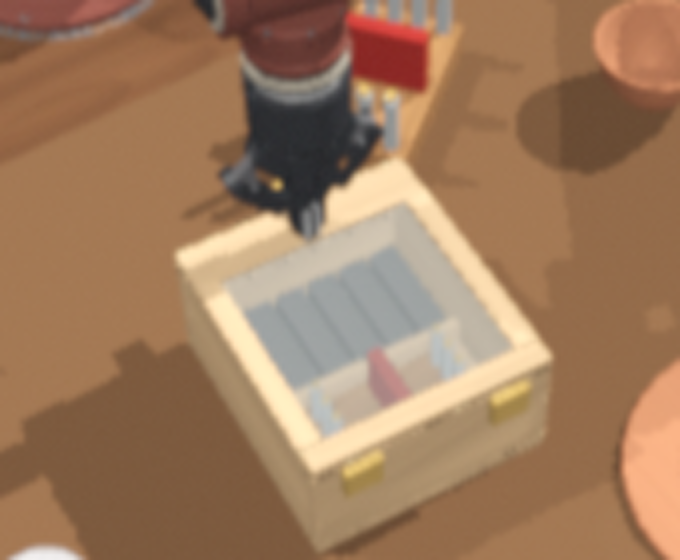

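The picture shows the lid lying flat, its top at about 0.112 m, with the caddy visible under the pane at (390,375). I'll lift off, check that the lid stays shut and hand in.

```bash
python3 - <<'E'
from h import *
p=np.array(arm.get_tool_pos()); arm.move_linear(p+[0,0,-.001],speed=.01,max_force=8); arm.sleep(.3)
arm.move_linear(p+[0,0,.15],speed=.1); arm.sleep(.5)
s,P,_=snap("scene","end"); q=(P-CH)@RC.as_matrix()
for a in(-10.5,-8,9):
    k=(abs(q[...,0]-a/100)<.012)&(abs(q[...,1])<.08)&(q[...,2]>.1)&(q[...,2]<.16); print(a,k.sum(),np.median(q[...,2][k]))
if np.median(q[...,2][(abs(q[...,0]+.09)<.015)&(abs(q[...,1])<.08)&(q[...,2]>.1)&(q[...,2]<.16)])<.116: print(arm.finish_job(),arm.get_t())
E
```

```text
-10.5 198 0.11054558990499641
-8 339 0.11151236822760091
9 362 0.10924614565822321
the job is handed in; nothing more can be done
the job is handed in; nothing more can be done
```

The caddy stands flat in the rear compartment, the lid was pushed gently shut, the bowl, hammer and tin were left alone, and the job is handed in; no judged result came back.

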